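Jar into its stand, nested double lid on, outer lid held off

TASK

Stand the jam jar fully home in the round well of the wooden stand and let it go. Then pick up the nested pair of lids together by the red knob, set it down on the jar so that the inner lid seats in the mouth, and let go without dropping it. Last, take the brass outer lid alone by its collar, lift it level until it is well clear above the red knob, leaving the inner lid seated, and finish while holding it there in the gripper; leave the bread, spreader, mustard jar and cup alone.

Things in the scene. Friction and masses are not known exactly. Their poses are not given: they have to be found in the camera images.
- stand: Pale wooden block, 100 x 100 x 45 mm high, fixed to the counter, with one round well in the middle of its top. Origin: centre of its underside, z up.
- stand_hole0 (a point): Centre of the mouth of the stand's well, level with the block's top, 45 mm above the counter. The well is 61 mm in diameter and 40 mm deep, with a flat floor and a 3 mm chamfer at the mouth.
- jar: Open straight glass jar with dark red jam in its lower part, loose on the counter: outside diameter 58 mm, height 85 mm, wall 4 mm (mouth 50 mm), small chamfer at the foot, 0.2 kg. Origin: centre of its underside, z up its axis. Home in the stand its rim is 90 mm above the counter, 45 mm above the block.
- inner_lid: White lid with red knob, 0.09 kg, standing on the counter inside the outer lid. Heights from its origin (centre of underside, z up): plug, diameter 47 mm, 0-8 mm (enters the jar's mouth); flange, 58 mm, 8-15 mm (rests on the rim: seated, its origin is 77 mm above the jar's); red stem, 12 mm, to 40 mm; red cylindrical knob, 18 mm, 40-66 mm.
- outer_lid: Loose brass ring cap, 0.1 kg, carried by the inner lid. Heights from its origin (centre of underside, z up): skirt, 62 mm inside, 69 outside, 0-6 mm, round the flange; flat top 6-11 mm with 28 mm hole for the stem; round collar to grip, 44 mm outside, 32 inside, 11-25 mm. Nested, its origin is 9 mm above the inner lid's (2 mm side play); the knob's top is 32 mm above the collar.
- bread: Bystander: two bread slices, one on the other, 100 mm across, 28 mm high, on the wooden cutting board beyond the work. Origin: centre of the underside.
- spreader: Bystander: wooden spreader, 143 mm long, 24 mm wide, 8 mm thick, lying on the cutting board (16 mm thick). Origin: underside, near the middle of its length, x towards the blade.
- mustard: Bystander: small closed amber jar with a yellow cap, 54 mm in diameter, 80 mm high. Origin: centre of its underside.
- cup: Bystander: small blue mug, 64 mm in diameter, 55 mm high. Origin: centre of its underside.

How it is judged:
On the way, in this order (a step that is already met when the one before it is completed fails the run):
1. the jar stands fully home in the stand's well and is let go (horizontal distance between jar and stand_hole0 below 0.004 m and z of jar in the frame of stand_hole0 below -0.036 m and angle between jar's own z axis and vertical below 0.08 rad and contact force between the fingers and jar below 0.3 N), for 0.2 s.
2. the nested lids sit on the jar, inner lid seated in its mouth, and are let go (horizontal distance between jar and stand_hole0 below 0.004 m and z of jar in the frame of stand_hole0 below -0.036 m and angle between each of jar, inner_lid's own z axis and vertical below 0.08 rad and horizontal distance between inner_lid and jar below 0.005 m and z of inner_lid in the frame of jar between 0.074 and 0.08 m and horizontal distance between outer_lid and inner_lid below 0.006 m and z of outer_lid in the frame of inner_lid below 0.012 m and angle between outer_lid's own z axis and vertical below 0.1 rad and contact force between the fingers and inner_lid below 0.3 N and contact force between the fingers and outer_lid below 0.3 N), for 0.2 s.
At the end, for the whole second after the job is handed in: Outer lid held still, tilt under 0.25 rad, its underside 5 mm or more above the knob top, within 150 mm of its axis, touching only the gripper. Inner lid seated (5 mm sideways, 3 mm height, 0.08 rad); jar home (4 mm, 0.08 rad); robot touches neither (horizontal distance between jar and stand_hole0 below 0.004 m and z of jar in the frame of stand_hole0 below -0.036 m and angle between each of jar, inner_lid's own z axis and vertical below 0.08 rad and horizontal distance between inner_lid and jar below 0.005 m and z of inner_lid in the frame of jar between 0.074 and 0.08 m and z of outer_lid in the frame of inner_lid above 0.071 m and horizontal distance between outer_lid and inner_lid below 0.15 m and angle between outer_lid's own z axis and vertical below 0.25 rad and contact force between the fingers and outer_lid above 1 N and contact force between each of outer_lid, the arm and inner_lid below 0.1 N and contact force between each of outer_lid, the arm and jar below 0.1 N and linear speed of outer_lid below 0.03 m/s and linear speed of each of inner_lid, jar below 0.02 m/s); the arm keeps its last pose, push and grip.
It fails at once if a bystander is moved by more than 20 mm (distance of any of bread, spreader, mustard, cup from where it was at the start of the episode above 0.02 m).
It fails at once if the outer lid is taken off the inner lid while the inner lid is not seated in the jar, or the inner lid comes up with it (z of outer_lid in the frame of inner_lid above 0.018 m and not (horizontal distance between jar and stand_hole0 below 0.004 m and z of jar in the frame of stand_hole0 below -0.036 m and angle between each of jar, inner_lid's own z axis and vertical below 0.08 rad and horizontal distance between inner_lid and jar below 0.005 m and z of inner_lid in the frame of jar between 0.074 and 0.08 m)).
It fails at once if the lids are dropped (inner lid faster than 0.5 m/s with no finger on it) (contact force between the fingers and inner_lid below 0.05 N and linear speed of inner_lid above 0.5 m/s).
It fails at once if the jar is dropped (faster than 0.5 m/s with no finger on it) (contact force between the fingers and jar below 0.05 N and linear speed of jar above 0.5 m/s).
It fails at once if the jar is knocked over (angle between jar's own z axis and vertical above 0.6 rad).
It also fails if it takes over 72 s, if anything falls off the work surface, if the arm or the gripper's body presses on something with over 40 N, if the wrist force passes 120 N, or if a joint passes its speed limit or range.

ROBOT

A 6-joint arm with a two-finger parallel gripper is mounted at the origin on the work surface. World frame = base frame: x ahead of the robot, y to its left, z up, the work surface at z = 0. Lengths are in m, angles in rad, forces in N, time in s.
With the tool pointing down it reaches from about 0.275 to 0.75 m from the base axis. Payload 10.2 kg.
Tool frame: the origin (TCP) lies between the finger pads; the fingertips stand 25 mm ahead of it and the grasp point (between the pads) lies 6 mm ahead of it; z points along the fingers, y is the line along which they close (so a half turn about z gives the same grasp; the last joint's range is limited). The gripper opens to 88 mm and grips with 3 to 60 N. Pads are 18 mm wide; open, the fingers measure 123 mm over their backs; the gripper's body (75 mm by 187 mm) begins 45 mm behind the grasp point.
Start: joints at [-1.381, 0.313, 1.498, -0, 1.331, -0.223], TCP at [0.211, -0.481, 0.264] pointing down, gripper open.
Joint ranges: [-2.94, 2.94], [-0.97, 2.17], [0.19, 2.56], [-1.23, 4.37], [0.02, 3.11], [-2.88, 2.88]. Speed limits (rad/s): [2.39, 2.39, 3.01, 3.14, 3.14, 3.14].

INTERFACE

Orientations are given as a unit quaternion [w, x, y, z].
In Python, from cell import robot, cams gives the robot as it stands. The module is installed in compiled form; this text tells all that it offers.
- The arm moves only by the shell command python3 -m creep 'ROWS' [FORCE]. ROWS is a JSON object whose one key "deltas" holds a list of rows, each a list of 5 numbers: the opening, from 0 (shut) to 1 (fully open), then the shift along the tool's x, y, z in units of 30 mm (1.0 is 30 mm), then the turn about the tool's z in units of 6 degrees (1.0 is 6 degrees). A call has 1 to 20 rows; each row shifts and turns the commanded pose from where the row before left it, along the tool's axes as they then stand; what a row does not reach is not made up. A row lasts 1/12 s, in which the tool goes at most 41.7 mm and 7.16 degrees, less where a joint would pass 70% of its speed; a pose out of reach is approached as far as the arm can. A call is refused whole if a number of a shift passes 1 or a number of a turn 1, either way. A call with a gripper value outside its range is refused whole. The fingers move at their own pace and stop on an object; FORCE is the grip in N (left out, the last holds). Time passes only in rows, so rows that do not move let the fingers close. It gives the time, the measured TCP pose, the force, the opening and the grip force at its end, in the units of the state.
- robot.observe(): the state, without advancing time (a new reading comes with each control period).
- cams.capture(name): name is "side" or "top" or "wrist"; returns a dict with "color" (384x512x3 uint8, blue, green, red), "depth" (384x512 float32, m along the optical axis (not along the pixel's ray), 0 where there is no reading), "fx", "fy", "cx", "cy" (pixels), "extrinsics" (4x4, takes a point from camera to world coordinates); the wrist camera has in their place "hand_eye" (4x4, takes a point from camera to tool coordinates, whose origin is the TCP and whose axes are the flange's). Camera axes: x right, y down, z forward; pixel columns grow to the right and rows downward; lengths in m; the calibration is good to about 2 mm. A picture is of the moment at which its call begins: read the wrist's pose just before it.
- robot.finish_job(): hands the job in; it is judged then, once.
The state is a dict: "time": time; "q": joint angles; "qvel": joint speeds; "joint_efforts": joint torques, N m; "tool_pos": TCP position; "tool_rot": TCP orientation; "ft_force": force on the tool from outside, world axes, zero at the start; "ft_torque": the same for the moment, N m; "finger_gap": finger opening in m; "grip_force": force on a finger pad.
Only numpy, scipy, OpenCV 4.12 (cv2) and the standard library are available. Lean on these libraries where they do the work, as an engineer would, in place of code of your own. Each camera call takes 0.05 s, during which the arm holds its last target. There are 200 camera calls.

## Working session

There is one attempt and no reset: what is moved stays moved. The work goes in short steps, Python scripts to look and compute and a shell command to move; the robot and the scene stay as the last step left them, time stands still between calls to the robot, and variables do not carry over. Pictures are saved under pics/ and viewed, at most 10 in all, crops included, and the job is handed in when it is done.

```bash
mkdir -p pics
python3 - <<'E'
from cell import robot,cams
import cv2,numpy as np
s=robot.observe();print({k:np.round(v,3).tolist() for k,v in s.items()})
ims=[]
for n in("side","top"):
    c=cams.capture(n);np.savez(f"pics/{n}0.npz",**c);print(n,c["fx"],c["fy"],c["cx"],c["cy"],np.round(c["extrinsics"],3).tolist())
    cv2.imwrite(f"pics/{n}0.png",c["color"])
E
```

```text
{'time': 0.0, 'q': [-1.381, 0.313, 1.498, -0.0, 1.331, -0.223], 'qvel': [-0.001, 0.0, 0.001, -0.001, 0.002, 0.001], 'joint_efforts': [-0.001, -40.221, -25.227, 0.069, 0.035, -0.0], 'tool_pos': [0.211, -0.481, 0.263], 'tool_rot': [-0.001, 0.979, 0.205, 0.0], 'ft_force': [-0.716, 0.7, 0.552], 'ft_torque': [0.022, 0.007, -0.034], 'grip_force': 0.0, 'finger_gap': 0.088}
side 400.88336380971487 400.88336380971487 259.69972976547024 198.6231013391458 [[-0.92, -0.267, 0.286, 0.365], [-0.391, 0.608, -0.691, 0.532], [0.01, -0.748, -0.664, 0.579], [0.0, 0.0, 0.0, 1.0]]
top 371.23694054406593 371.23694054406593 258.363476903351 186.91300895253883 [[-0.006, -0.997, 0.076, 0.518], [-1.0, 0.006, -0.008, -0.006], [0.007, -0.076, -0.997, 0.899], [0.0, 0.0, 0.0, 1.0]]
```

View pics/side0.png

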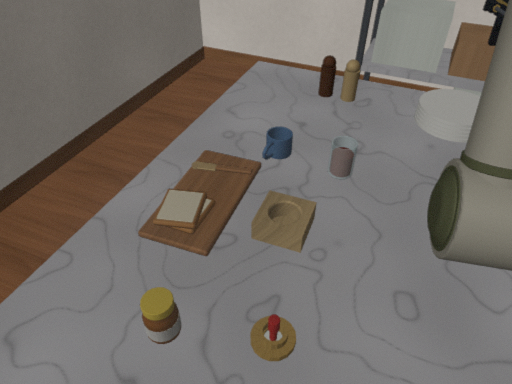

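View pics/top0.png

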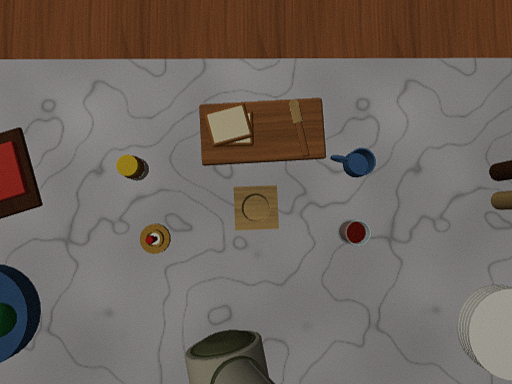

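The side view shows the jar near (343,157), the stand at (284,220) and the lids at (273,337). In the top view the jar is at (356,232), the stand well at (256,207), the lids at (155,239), the mustard at (131,167) and the cup at (358,161).

```bash
cat > h.py <<'E'
import numpy as np,cv2
from scipy.optimize import least_squares
def cloud(c,T=None):
    d=c["depth"];v,u=np.mgrid[:384,:512]
    P=np.stack([(u-c["cx"])/c["fx"]*d,(v-c["cy"])/c["fy"]*d,d],-1)
    T=c["extrinsics"] if T is None else T
    W=P@T[:3,:3].T+T[:3,3]; W[d<=0]=np.nan; return W
def circ(p,r=None):
    f=(lambda x:np.hypot(*(p-x[:2]).T)-(x[2] if r is None else r))
    s=least_squares(f,[*p.mean(0),.03][:3 if r is None else 2],loss="soft_l1",f_scale=.001);return s.x,np.sqrt(np.mean(s.fun**2)),len(p)
E
python3 - <<'E'
from h import *
L={n:dict(np.load(f"pics/{n}0.npz")) for n in("side","top")}
boxes={"top":dict(jar=(335,215,378,250),stand=(225,178,288,238),lids=(135,220,178,258)),"side":dict(jar=(325,130,362,180),stand=(248,188,320,252),lids=(245,308,302,362))}
for n,c in L.items():
    W=cloud(c);hsv=cv2.cvtColor(c["color"],cv2.COLOR_BGR2HSV)
    for k,(a,b,e,f) in boxes[n].items():
        w=W[b:f,a:e].reshape(-1,3);ok=np.isfinite(w[:,2]);w=w[ok]
        h,ed=np.histogram(w[:,2],np.arange(-.01,.11,.005));print(n,k,(~ok).sum(),h.tolist())
        if k=="stand":
            t=w[abs(w[:,2]-.045)<.005];r=cv2.minAreaRect(t[:,:2].astype(np.float32)*1000);print(" rect",r,"z",np.median(t[:,2]))
            t=w[(w[:,2]<.012)&(np.hypot(*(w[:,:2]-np.array(r[0])/1000).T)<.035)];print(" floor",len(t),t.mean(0) if len(t) else 0)
        if k=="lids":
            for lo,hi in((.004,.03),(.03,.04),(.06,.075)):
                t=w[(w[:,2]>lo)&(w[:,2]<hi)]
                if len(t)>5:print(" ",lo,len(t),t.mean(0).round(4),cv2.minEnclosingCircle(t[:,:2].astype(np.float32)*1000))
        if k=="jar":
            for lo,hi in((.008,.07),(.075,.095)):
                t=w[(w[:,2]>lo)&(w[:,2]<hi)]
                if len(t)>5:print(" ",lo,len(t),t.mean(0).round(4),circ(t[:,:2]),cv2.minEnclosingCircle(t[:,:2].astype(np.float32)*1000))
E
```

```text
side jar 7 [0, 157, 648, 37, 44, 46, 45, 45, 43, 45, 50, 46, 43, 77, 82, 84, 89, 93, 106, 63, 0, 0, 0]
  0.008 665 [ 0.4776 -0.2139  0.043 ] (array([ 0.47991191, -0.22808354,  0.0271051 ]), np.float64(0.0012174462019880188), 665) ((480.875244140625, -227.6468505859375), 30.022504806518555)
  0.075 262 [ 0.4791 -0.2274  0.0817] (array([ 0.47990963, -0.22815769,  0.02695871]), np.float64(0.0013930777771327838), 262) ((480.8837585449219, -228.73837280273438), 30.78868865966797)
side stand 21 [0, 338, 1545, 255, 156, 153, 162, 167, 164, 169, 439, 1039, 0, 0, 0, 0, 0, 0, 0, 0, 0, 0, 0]
 rect ((537.3649291992188, -6.934421539306641), (101.18891143798828, 104.32650756835938), 2.121445894241333) z 0.04556328236730056
 floor 195 [ 0.54322265 -0.0270599   0.0066957 ]
side lids 11 [0, 408, 978, 6, 88, 349, 631, 79, 244, 79, 13, 18, 23, 24, 27, 100, 0, 0, 0, 0, 0, 0, 0]
  0.004 1153 [0.4631 0.2396 0.0201] ((466.0993957519531, 231.02638244628906), 35.671119689941406)
  0.03 323 [0.4647 0.2357 0.0341] ((466.1142272949219, 231.39190673828125), 22.48149299621582)
  0.06 127 [0.4656 0.2326 0.0659] ((
[... 487 characters left out ...]
33203125, -228.81591796875), 28.78468894958496)
top stand 20 [0, 671, 1366, 336, 7, 8, 5, 7, 6, 8, 509, 835, 2, 0, 0, 0, 0, 0, 0, 0, 0, 0, 0]
 rect ((536.6461181640625, -6.810211181640625), (99.96131896972656, 99.97933959960938), 2.01829195022583) z 0.045455683193280305
 floor 506 [ 0.53689461 -0.00692514  0.00562978]
top lids 8 [0, 298, 605, 5, 31, 176, 275, 23, 79, 61, 2, 6, 6, 4, 15, 40, 0, 0, 0, 0, 0, 0, 0]
  0.004 529 [0.4661 0.2272 0.0196] ((462.5657043457031, 227.01280212402344), 56.01785659790039)
  0.03 140 [0.4666 0.2298 0.0347] ((465.8063049316406, 231.16981506347656), 22.343769073486328)
  0.06 55 [0.4656 0.2305 0.0661] ((465.0687255859375, 230.80270385742188), 9.294168472290039)
```

```bash
python3 -m creep '{"deltas":[[1,0,0,0,1],[1,0,0,0,1],[1,0,0,0,1],[1,0,0,0,1],[1,0.75,-0.7,0,0],[1,0.75,-0.7,0,0],[1,0.75,-0.7,0,0],[1,0.75,-0.7,0,0],[1,0.75,-0.7,0,0],[1,0.75,-0.7,0,0],[1,0.75,-0.7,0,0],[1,0.75,-0.7,0,0],[1,0.75,-0.7,0,0],[1,0.75,-0.7,0,0],[1,0.75,-0.7,0,0],[1,0.75,-0.7,0,0],[1,0,0,0,0],[1,0,0,0,0]]}' 20
cat >> h.py <<'E'
from scipy.spatial.transform import Rotation as Ro
def pose(s):
    T=np.eye(4);T[:3,:3]=Ro.from_quat(s["tool_rot"],scalar_first=True).as_matrix();T[:3,3]=s["tool_pos"];return T
def goto(s,p):
    "print shift in tool axes, units of 30 mm, to bring TCP to p"
    T=pose(s);d=(T[:3,:3].T@(np.array(p)-T[:3,3]))/.03
    print("TCP",T[:3,3].round(4),"need units",d.round(3),"x axis",T[:3,0].round(3),"z",T[:3,2].round(3))
def wrist(name=None):
    from cell import robot,cams
    s=robot.observe();c=cams.capture("wrist")
    if name:cv2.imwrite(f"pics/{name}.png",c["color"])
    return s,c,cloud(c,pose(s)@c["hand_eye"])
E
python3 - <<'E'
from h import *
s,c,W=wrist("w1");goto(s,(.48,-.228,.072));print(c["hand_eye"].round(3).tolist())
for k,x,y,r in(("jar",.48,-.228,.045),):
    w=W.reshape(-1,3);w=w[np.isfinite(w[:,2])];w=w[np.hypot(w[:,0]-x,w[:,1]-y)<r]
    for lo,hi in((.008,.07),(.075,.095)):
        t=w[(w[:,2]>lo)&(w[:,2]<hi)];print(lo,len(t),circ(t[:,:2]) if len(t)>9 else 0,cv2.minEnclosingCircle(t[:,:2].astype(np.float32)*1000) if len(t) else 0)
E
```

```text
time: 1.6
tool_pos: [0.4826, -0.2297, 0.2633]
tool_rot: [-0.0, 1.0, -0.002, -0.0]
ft_force: [-0.4, -0.5, -0.8]
finger_gap: 0.0881
grip_force: 0.0
TCP [ 0.4826 -0.2297  0.2633] need units [-0.08  -0.053  6.375] x axis [ 1.    -0.004 -0.001] z [-0.001  0.    -1.   ]
[[0.001, -0.96, -0.28, 0.073], [1.0, 0.001, 0.0, 0.001], [0.0, -0.28, 0.96, -0.12], [0.0, 0.0, 0.0, 1.0]]
0.008 2134 (array([ 0.47898283, -0.23088113,  0.01941621]), np.float64(0.007128516303304608), 2134) ((481.9662780761719, -230.8447265625), 27.951519012451172)
0.075 920 (array([ 0.48031   , -0.23089483,  0.02650525]), np.float64(0.0012475897909977707), 920) ((479.34417724609375, -230.9233856201172), 28.938095092773438)
```

```bash
python3 -m creep '{"deltas":[[1,-0.08,0.01,0.7,0],[1,0,0,0.7,0],[1,0,0,0.7,0],[1,0,0,0.7,0],[1,0,0,0.7,0],[1,0,0,0.7,0],[1,0,0,0.7,0],[1,0,0,0.7,0],[1,0,0,0.5,0],[1,0,0,0.27,0],[1,0,0,0,0],[0.5,0,0,0,0],[0.5,0,0,0,0],[0.5,0,0,0,0],[0.5,0,0,0,0],[0.5,0,0,0,0],[0.5,0,0,0,0],[0.5,0,0,0,0]]}' 20
```

```text
time: 3.15
tool_pos: [0.48, -0.2309, 0.0731]
tool_rot: [0.0, 1.0, -0.003, 0.0]
ft_force: [-0.4, 2.2, 4.5]
finger_gap: 0.057
grip_force: 20.0
```

```bash
python3 - <<'E'
from cell import robot
print(robot.observe()["time"])
E
python3 -m creep '{"deltas":[[0.3,0,0,0,0],[0.3,0,0,0,0],[0.3,0,0,0,0],[0.3,0,0,0,0],[0.3,0,0,0,0],[0.3,0,0,0,0],[0.3,0,0,0,0],[0.3,0,0,0,0]]}' 20
```

```text
3.15
time: 3.82
tool_pos: [0.48, -0.2309, 0.0731]
tool_rot: [0.0, 1.0, -0.003, 0.0]
ft_force: [-0.1, 2.2, 6.4]
finger_gap: 0.0569
grip_force: 20.0
```

```bash
python3 -m creep '{"deltas":[[0.3,0,0,-0.4,0],[0.3,0,0,-0.7,0],[0.3,0,0,-0.7,0],[0.3,0,0,-0.7,0],[0.3,0,0,-0.6,0],[0.3,-0.1,-0.4,0,0],[0.3,-0.1,-0.7,0,0],[0.3,-0.1,-0.8,0,0],[0.3,-0.1,-0.8,0,0],[0.3,0,-0.8,0,0],[0.3,0,-0.8,0,0],[0.3,0,-0.8,0,0],[0.3,0,-0.8,0,0],[0.3,0,-0.7,0,0],[0.3,0,-0.5,0,0],[0.3,0,-0.3,0,0],[0.3,0,0,0,0],[0.3,0,0,0,0]]}'
python3 - <<'E'
from h import *
s,c,W=wrist("w2");goto(s,(.537,-.007,.16))
np.savez("pics/w2.npz",W=W,c=c["color"],T=pose(s))
w=W.reshape(-1,3);w=w[np.isfinite(w[:,2])]
t=w[(abs(w[:,2]-.0455)<.004)&(np.hypot(w[:,0]-.537,w[:,1]+.007)<.09)]
print(len(t),cv2.minAreaRect(t[:,:2].astype(np.float32)*1000),np.median(t[:,2]))
t2=w[(w[:,2]<.012)&(np.hypot(w[:,0]-.537,w[:,1]+.007)<.034)];print("floor",len(t2),t2.mean(0),cv2.minEnclosingCircle(t2[:,:2].astype(np.float32)*1000))
t=t[np.hypot(t[:,0]-.537,t[:,1]+.007)<.036];print("edge",circ(t[:,:2]))
p=s["tool_pos"];t=w[(w[:,2]>.155)&(w[:,2]<.2)&(np.hypot(w[:,0]-p[0],w[:,1]-p[1])<.033)];print("rim",len(t),circ(t[:,:2]),circ(t[:,:2],.027),np.percentile(t[:,2],[5,50,95]))
E
```

```text
time: 5.32
tool_pos: [0.4687, -0.0087, 0.165]
tool_rot: [-0.0, 1.0, -0.003, -0.0]
ft_force: [0.1, -0.1, -1.5]
finger_gap: 0.0568
grip_force: 20.0
TCP [ 0.4687 -0.0087  0.165 ] need units [ 2.277 -0.067  0.164] x axis [ 1.    -0.005 -0.001] z [-0.001  0.    -1.   ]
14242 ((536.4500732421875, -8.206153869628906), (100.36245727539062, 100.48321533203125), 2.0273754596710205) 0.044145856129746225
floor 4507 [ 0.53704885 -0.00820664  0.00443606] ((536.359619140625, -8.259648323059082), 30.615215301513672)
edge (array([ 0.53675865, -0.00762321,  0.03338516]), np.float64(0.001634234611705128), 2330)
rim 8131 (array([ 0.46986362, -0.00960701,  0.02692207]), np.float64(0.0018880409116711079), 8131) (array([ 0.46984538, -0.00960538]), np.float64(0.00187911590776028), 8131) [0.15777817 0.17381779 0.17854028]
```

View pics/w2.png

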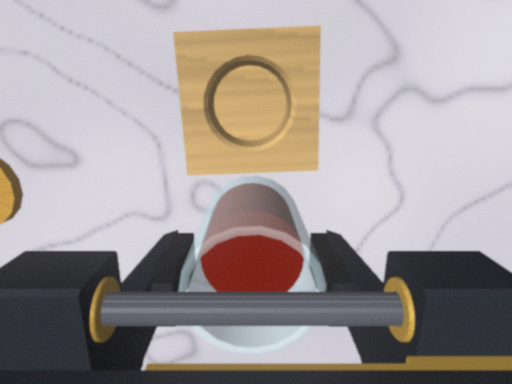

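The wrist view shows the well at about (249,102) and the held jar, upright, with its rim around (252,270). I'll refine the jar's position relative to the well.

Run:
```python
from h import *
d=np.load("pics/w2.npz");W=d["W"];w=W.reshape(-1,3);w=w[np.isfinite(w[:,2])];p=d["T"][:3,3]
t=w[np.hypot(w[:,0]-p[0],w[:,1]-p[1])<.031]
for lo,hi in((.174,.177),(.176,.179),(.178,.182)):
    q=t[(t[:,2]>lo)&(t[:,2]<hi)];print(lo,len(q),circ(q[:,:2]),cv2.minEnclosingCircle(q[:,:2].astype(np.float32)*1000),q.min(0).round(4),q.max(0).round(4))
f=w[(w[:,2]>.1)&(w[:,2]<.17)&(w[:,0]>p[0]+.01)&(w[:,0]<p[0]+.04)&(abs(w[:,1]-p[1])<.02)]
for lo in(.1,.12,.14,.155):
    q=f[(f[:,2]>lo)&(f[:,2]<lo+.015)];
    if len(q)>20:print("front wall",lo,len(q),circ(q[:,:2],.029))
```

```text
0.174 3426 (array([ 0.46888906, -0.00984917,  0.02662845]), np.float64(0.001251320692324635), 3426) ((469.6212463378906, -8.71951961517334), 30.793367385864258) [ 0.4396 -0.0393  0.174 ] [0.4973 0.0209 0.177 ]
0.176 1300 (array([ 0.46868194, -0.00980192,  0.02673139]), np.float64(0.0011309471167997682), 1300) ((470.2533264160156, -8.658960342407227), 30.56622886657715) [ 0.4403 -0.0391  0.176 ] [0.4972 0.0209 0.1789]
0.178 82 (array([ 0.47964963, -0.00972485,  0.02904677]), np.float64(0.0005312714931872152), 82) ((475.928955078125, -8.791988372802734), 29.86444854736328) [ 0.4725 -0.0387  0.1784] [0.479 0.021 0.182]
front wall 0.1 414 (array([ 0.46768439, -0.00959009]), np.float64(0.00019025511615026938), 414)
front wall 0.12 584 (array([ 0.46771423, -0.00967287]), np.float64(0.00018396448343511112), 584)
front wall 0.14 961 (array([ 0.52157839, -0.00787505]), np.float64(0.006023914689158244), 961)
front wall 0.155 1179 (array([ 0.46777797, -0.00983231]), np.float64(0.00021836907357390724), 1179)
```

```bash
python3 -m creep '{"deltas":[[0.3,0.3,-0.05,0,0],[0.3,0.5,0,0,0],[0.3,0.6,0,0,0],[0.3,0.5,0,0,0],[0.3,0.37,0,0,0],[0.3,0,0,0.4,0],[0.3,0,0,0.5,0],[0.3,0,0,0.3,0],[0.3,0,0,0,0],[0.3,0,0,0,0]]}'
python3 -m creep '{"deltas":[[0.3,0,0,0.1,0],[0.3,0,0,0.1,0],[0.3,0,0,0.1,0],[0.3,0,0,0.1,0],[0.3,0,0,0.1,0],[0.3,0,0,0,0]]}'
```

```text
time: 6.2
tool_pos: [0.5371, -0.0082, 0.1295]
tool_rot: [-0.0, 1.0, -0.003, -0.0]
ft_force: [0.2, -0.2, -2.4]
finger_gap: 0.0569
grip_force: 20.0
time: 6.7
tool_pos: [0.5369, -0.0076, 0.114]
tool_rot: [-0.0, 1.0, -0.003, -0.0]
ft_force: [0.3, -1.1, -2.1]
finger_gap: 0.0572
grip_force: 20.0
```

```bash
python3 -m creep '{"deltas":[[0.3,0,-0.02,0.1,0],[0.3,0,0,0.1,0],[0.3,0,0,0.1,0],[0.3,0,0,0.1,0],[0.3,0,0,0,0]]}'
python3 -m creep '{"deltas":[[0.3,0,0,0.1,0],[0.3,0,0,0.1,0],[0.3,0,0,0.1,0],[0.3,0,0,0.1,0],[0.3,0,0,0.1,0],[0.3,0,0,0.1,0],[0.3,0,0,0,0]]}'
```

```text
time: 7.12
tool_pos: [0.5369, -0.007, 0.1019]
tool_rot: [-0.0, 1.0, -0.003, -0.001]
ft_force: [-0.6, -0.6, -2.1]
finger_gap: 0.0568
grip_force: 20.0
time: 7.7
tool_pos: [0.5369, -0.007, 0.0839]
tool_rot: [-0.0, 1.0, -0.003, -0.001]
ft_force: [-0.1, -0.0, -2.4]
finger_gap: 0.0569
grip_force: 20.0
```

```bash
python3 -m creep '{"deltas":[[0.3,0,0,0.1,0],[0.3,0,0,0.07,0],[0.3,0,0,0.05,0],[0.3,0,0,0,0]]}'
```

```text
time: 8.03
tool_pos: [0.5373, -0.0071, 0.0782]
tool_rot: [0.0, 1.0, -0.003, 0.0]
ft_force: [-0.0, 0.5, -0.3]
finger_gap: 0.057
grip_force: 20.0
```

```bash
python3 -m creep '{"deltas":[[0.75,0,0,0,0],[1,0,0,0,0],[1,0,0,0,0],[1,0,0,0,0],[1,0,0,0,0],[1,0,0,0,0],[1,0,0,-0.3,0],[1,0,0,-0.6,0],[1,0,0,-0.8,0],[1,0,0,-0.9,0],[1,0,0,-0.9,0],[1,0,0,-0.9,0],[1,0,0,-0.7,0],[1,0,0,-0.4,0],[1,0,0,0,0]]}'
python3 - <<'E'
from h import *
s,c,W=wrist("w3");goto(s,(.537,-.007,.16))
w=W.reshape(-1,3);w=w[np.isfinite(w[:,2])];w=w[np.hypot(w[:,0]-.537,w[:,1]+.007)<.08]
t=w[(abs(w[:,2]-.045)<.004)];print("block",cv2.minAreaRect(t[:,:2].astype(np.float32)*1000))
w=w[np.hypot(w[:,0]-.537,w[:,1]+.007)<.035]
t=w[(w[:,2]>.08)];print("rim z",np.percentile(t[:,2],[5,50,95]));t=t[t[:,2]>.085];print(len(t),circ(t[:,:2]))
A=np.c_[t[:,:2]-t[:,:2].mean(0),np.ones(len(t))];print("tilt",np.linalg.lstsq(A,t[:,2],rcond=None)[0])
from cell import cams
for n in("top","side"):
    W=cloud(cams.capture(n)).reshape(-1,3);q=W[(W[:,2]>.083)&(W[:,2]<.1)&(np.hypot(W[:,0]-.537,W[:,1]+.007)<.04)];print(n,len(q),circ(q[:,:2]) if len(q)>5 else 0,q[:,2].max() if len(q) else 0)
E
```

```text
time: 9.28
tool_pos: [0.538, -0.0072, 0.2464]
tool_rot: [0.001, 1.0, -0.003, 0.003]
ft_force: [0.2, -0.0, -0.2]
finger_gap: 0.0888
grip_force: 0.0
TCP [ 0.538  -0.0072  0.2464] need units [-0.049 -0.011  2.88 ] x axis [ 1.    -0.006  0.006] z [ 0.006 -0.001 -1.   ]
block ((536.2671508789062, -8.158740997314453), (100.5481185913086, 99.9734115600586), 2.040285587310791)
rim z [0.08894336 0.30244929 0.32024831]
12536 (array([ 0.53612498, -0.00711071,  0.028679  ]), np.float64(0.0035451251644717696), 12536)
tilt [ 4.91837248 -0.16440656  0.29228248]
top 0 0 0
side 291 (array([ 0.53683791, -0.00513556,  0.02688135]), np.float64(0.0013168089602425639), 291) 0.09301339254980245
```

```bash
python3 -m creep '{"deltas":[[1,-0.2,-0.4,0,0],[1,-0.2,-0.7,0,0],[1,-0.2,-0.8,0,0],[1,-0.2,-0.8,0,0],[1,-0.2,-0.8,0,0],[1,-0.2,-0.8,0,0],[1,-0.2,-0.8,0,0],[1,-0.2,-0.8,0,0],[1,-0.2,-0.8,0,0],[1,-0.2,-0.6,0,0],[1,-0.2,-0.4,0,0],[1,-0.2,-0.2,0,0],[1,0,0,0,0],[1,0,0,0,0]]}'
python3 - <<'E'
from h import *
s,c,W=wrist("w4");np.savez("pics/w4.npz",W=W,T=pose(s));goto(s,(.466,.230,.064))
w=W.reshape(-1,3);w=w[np.isfinite(w[:,2])];w=w[np.hypot(w[:,0]-.466,w[:,1]-.23)<.045]
for lo,hi in((.013,.023),(.031,.037),(.062,.07)):
    t=w[(w[:,2]>lo)&(w[:,2]<hi)];print(lo,len(t),np.median(t[:,2]),cv2.minEnclosingCircle(t[:,:2].astype(np.float32)*1000))
E
```

```text
time: 10.6
tool_pos: [0.4662, 0.2303, 0.2427]
tool_rot: [0.0, 1.0, -0.003, -0.0]
ft_force: [0.4, 0.4, -0.0]
finger_gap: 0.0877
grip_force: 0.0
TCP [0.4662 0.2303 0.2427] need units [-2.000e-03  8.000e-03  5.956e+00] x axis [ 1.    -0.006 -0.001] z [-0.001 -0.    -1.   ]
0.013 2077 0.019049003072024395 ((465.67193603515625, 230.13034057617188), 35.11178970336914)
0.031 679 0.03315960345011415 ((465.5653991699219, 229.89443969726562), 22.474180221557617)
0.062 267 0.06507136962536281 ((465.87646484375, 229.87164306640625), 8.908451080322266)
```

```bash
python3 -m creep '{"deltas":[[0.6,0,0,0.4,0],[0.6,0,0,0.7,0],[0.6,0,0,0.8,0],[0.6,0,0,0.8,0],[0.6,0,0,0.8,0],[0.6,0,0,0.8,0],[0.6,0,0,0.7,0],[0.6,0,0,0.5,0],[0.6,0,0,0.3,0],[0.6,0,0,0.15,0],[0.6,0,0,0,0],[0.1,0,0,0,0],[0.1,0,0,0,0],[0.1,0,0,0,0],[0.1,0,0,0,0],[0.1,0,0,0,0],[0.1,0,0,0,0],[0.1,0,0,0,0],[0.1,0,0,0,0],[0.1,0,0,0,0]]}' 20
python3 -m creep '{"deltas":[[0.1,0,0,0,0],[0.1,0,0,0,0],[0.1,0,0,0,0]]}'
```

```text
time: 12.32
tool_pos: [0.4668, 0.2305, 0.0648]
tool_rot: [-0.0, 1.0, -0.003, 0.0]
ft_force: [-0.6, 1.5, 3.1]
finger_gap: 0.0172
grip_force: 20.0
time: 12.57
tool_pos: [0.4668, 0.2305, 0.0647]
tool_rot: [-0.0, 1.0, -0.003, 0.0]
ft_force: [-0.4, 2.4, 4.8]
finger_gap: 0.0174
grip_force: 20.0
```

```bash
python3 -m creep '{"deltas":[[0.1,0,0,-0.2,0],[0.1,0,0,-0.4,0],[0.1,0,0,-0.6,0],[0.1,0,0,-0.7,0],[0.1,0,0,-0.7,0],[0.1,0,0,-0.7,0],[0.1,0,0,-0.7,0],[0.1,0,0,-0.6,0],[0.1,0,0,-0.3,0],[0.1,0,0,-0.1,0],[0.1,0,0,0,0]]}'
python3 -m creep '{"deltas":[[0.1,0,0.2,0,0],[0.1,0,0.4,0,0],[0.1,0,0.6,0,0],[0.1,0,0.7,0,0],[0.1,0,0.7,0,0],[0.1,0,0.7,0,0],[0.1,0,0.7,0,0],[0.1,0,0.7,0,0],[0.1,0,0.7,0,0],[0.1,0,0.7,0,0],[0.1,0,0.6,0,0],[0.1,0,0.5,0,0],[0.1,0,0.4,0,0],[0.1,0,0.2,0,0],[0.1,0,0.1,0,0],[0.1,0,0,0,0],[0.1,0,0,0,0]]}'
python3 - <<'E'
from h import *
s,c,W=wrist("w5");np.savez("pics/w5.npz",W=W,T=pose(s));goto(s,(.537,-.007,.16))
w=W.reshape(-1,3);w=w[np.isfinite(w[:,2])];p=s["tool_pos"]
j=w[np.hypot(w[:,0]-.537,w[:,1]+.007)<.04]
t=j[(j[:,2]>.084)&(j[:,2]<.095)];print("rim",len(t),circ(t[:,:2]),np.percentile(t[:,2],[5,50,95]),cv2.minEnclosingCircle(t[:,:2].astype(np.float32)*1000))
f=j[(j[:,2]>.05)&(j[:,2]<.08)&(j[:,0]>.55)];
if len(f)>20:print("wall",len(f),circ(f[:,:2],.029))
l=w[np.hypot(w[:,0]-p[0],w[:,1]-p[1])<.045];z0=p[2]-.0647
for a,b in((-.02,.008),(.01,.0225),(.03,.037)):
    t=l[(l[:,2]>z0+a)&(l[:,2]<z0+b)]
    if len(t)>20:print("lid",a,len(t),t.min(0)-[0,0,z0],t.max(0)-[0,0,z0],cv2.minEnclosingCircle(t[:,:2].astype(np.float32)*1000))
E
```

```text
time: 13.48
tool_pos: [0.4665, 0.2302, 0.2144]
tool_rot: [0.0, 1.0, -0.003, -0.0]
ft_force: [0.5, -0.5, -2.5]
finger_gap: 0.0173
grip_force: 20.0
time: 14.9
tool_pos: [0.465, -0.0064, 0.2143]
tool_rot: [-0.0, 1.0, -0.003, -0.0]
ft_force: [1.1, -0.5, -2.2]
finger_gap: 0.0171
grip_force: 20.0
TCP [ 0.465  -0.0064  0.2143] need units [2.401 0.005 1.808] x axis [ 1.    -0.006 -0.001] z [-0.001  0.    -1.   ]
rim 1399 (array([ 0.53671007, -0.00788626,  0.02647778]), np.float64(0.0012103380848824446), 1399) [0.08625315 0.08897552 0.09014522] ((536.6372680664062, -7.991518497467041), 28.99581527709961)
wall 707 (array([ 0.52888577, -0.00784147]), np.float64(0.0029566971159345093), 707)
lid 0.01 5063 [ 0.43048345 -0.04199302  0.01006828] [0.49884058 0.02731766 0.02247991] ((464.03839111328125, -7.502270221710205), 35.21260452270508)
lid 0.03 1138 [ 0.46611816 -0.02766678  0.03002224] [0.4865239  0.01244056 0.03505421] ((473.041259765625, -7.613112449645996), 20.059627532958984)
```

View pics/w5.png

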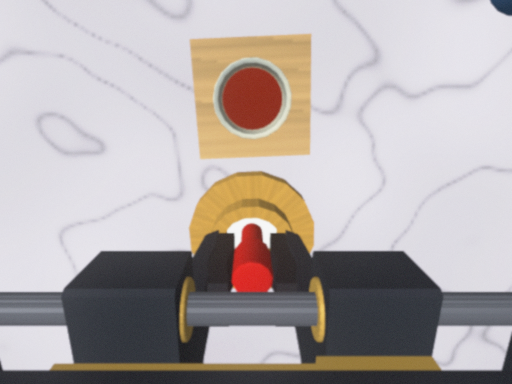

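The wrist view shows the jar mouth at (252,98) with its rim level in the stand. The lids hang level below the gripper, with the knob at (252,260).

```bash
python3 -m creep '{"deltas":[[0.1,0.2,0,0,0],[0.1,0.4,0,0,0],[0.1,0.5,0,0,0],[0.1,0.5,0,0,0],[0.1,0.4,0,0,0],[0.1,0.3,0,0,0],[0.1,0.12,0,0,0],[0.1,0,0,0.3,0],[0.1,0,0,0.5,0],[0.1,0,0,0.5,0],[0.1,0,0,0.3,0],[0.1,0,0,0.1,0],[0.1,0,0,0,0],[0.1,0,0,0,0]]}'
python3 - <<'E'
from h import *
from cell import robot
goto(robot.observe(),(.5377,-.0069,.1467))
E
```

```text
time: 16.12
tool_pos: [0.538, -0.0071, 0.164]
tool_rot: [0.0, 1.0, -0.003, 0.0]
ft_force: [-0.1, -0.1, -2.3]
finger_gap: 0.0174
grip_force: 20.0
TCP [ 0.538  -0.0071  0.164 ] need units [-0.009 -0.007  0.578] x axis [ 1.    -0.006  0.001] z [ 0.001 -0.    -1.   ]
```

```bash
python3 -m creep '{"deltas":[[0.1,-0.01,-0.01,0.1,0],[0.1,0,0,0.1,0],[0.1,0,0,0.07,0],[0.1,0,0,0.07,0],[0.1,0,0,0,0]]}'
python3 -m creep '{"deltas":[[0.1,0,0,0.05,0],[0.1,0,0,0.05,0],[0.1,0,0,0,0]]}'
```

```text
time: 16.53
tool_pos: [0.5373, -0.0068, 0.1529]
tool_rot: [-0.0, 1.0, -0.003, -0.0]
ft_force: [-0.5, 0.1, -1.9]
finger_gap: 0.017
grip_force: 20.0
time: 16.78
tool_pos: [0.5374, -0.0068, 0.15]
tool_rot: [-0.0, 1.0, -0.003, -0.0]
ft_force: [0.3, 0.2, -0.9]
finger_gap: 0.0171
grip_force: 20.0
```

```bash
python3 -m creep '{"deltas":[[0.1,0,0,0.05,0],[0.1,0,0,0.04,0],[0.1,0,0,0,0]]}'
python3 -m creep '{"deltas":[[0.1,0,0,0.03,0],[0.1,0,0,0,0]]}'
```

```text
time: 17.03
tool_pos: [0.5374, -0.0068, 0.1474]
tool_rot: [-0.0, 1.0, -0.003, -0.0]
ft_force: [-0.5, 0.3, -2.8]
finger_gap: 0.0173
grip_force: 20.0
time: 17.2
tool_pos: [0.5376, -0.0068, 0.1468]
tool_rot: [-0.0, 1.0, -0.003, 0.0]
ft_force: [0.4, -0.1, -3.0]
finger_gap: 0.0174
grip_force: 20.0
```

```bash
python3 -m creep '{"deltas":[[0.1,0,0,0.03,0],[0.1,0,0,0,0]]}'
python3 -m creep '{"deltas":[[0.1,0,0,0.03,0],[0.1,0,0,0,0]]}'
```

```text
time: 17.37
tool_pos: [0.5379, -0.0068, 0.1467]
tool_rot: [0.0, 1.0, -0.003, 0.001]
ft_force: [-1.9, 1.1, 5.5]
finger_gap: 0.0174
grip_force: 20.0
time: 17.53
tool_pos: [0.5383, -0.0069, 0.1467]
tool_rot: [0.0, 1.0, -0.003, 0.002]
ft_force: [-2.5, 0.7, 12.2]
finger_gap: 0.0173
grip_force: 20.0
```

```bash
python3 -m creep '{"deltas":[[0.1,0,0,-0.05,0],[0.1,0,0,0,0],[0.5,0,0,0,0],[1,0,0,0,0],[1,0,0,0,0],[1,0,0,0,0],[1,0,0,0,0],[1,0,0,0,0],[1,0,0,-0.3,0],[1,-0.5,0,-0.5,0],[1,-0.7,0,-0.7,0],[1,-0.7,0,-0.7,0],[1,-0.5,0,-0.5,0],[1,0,0,-0.3,0],[1,0,0,0,0],[1,0,0,0,0]]}'
python3 - <<'E'
from h import *
s,c,W=wrist("w6");goto(s,(.5377,-.0069,.128))
w=W.reshape(-1,3);w=w[np.isfinite(w[:,2])];j=w[np.hypot(w[:,0]-.537,w[:,1]+.007)<.04]
for lo,hi in((.084,.107),(.113,.119),(.144,.152)):
    t=j[(j[:,2]>lo)&(j[:,2]<hi)];print(lo,len(t),np.median(t[:,2]),cv2.minEnclosingCircle(t[:,:2].astype(np.float32)*1000))
    t=t[abs(t[:,2]-np.median(t[:,2]))<.002]
    A=np.c_[t[:,:2]-t[:,:2].mean(0),np.ones(len(t))];print("  tilt",np.linalg.lstsq(A,t[:,2],rcond=None)[0])
E
```

```text
time: 18.87
tool_pos: [0.4662, -0.0065, 0.2366]
tool_rot: [0.0, 1.0, -0.003, 0.0]
ft_force: [0.8, -0.0, 0.3]
finger_gap: 0.0878
grip_force: 0.0
TCP [ 0.4662 -0.0065  0.2366] need units [ 2.381e+00 -1.000e-03  3.621e+00] x axis [ 1.    -0.006  0.001] z [ 0.001 -0.    -1.   ]
0.084 4599 0.10114788244225464 ((536.5609741210938, -7.6933512687683105), 35.052799224853516)
  tilt [-0.00042587  0.00100996  0.10122948]
0.113 1492 0.11515417564736524 ((536.5305786132812, -7.530192852020264), 22.34882164001465)
  tilt [-2.08583658e-04 -7.16480055e-05  1.15149035e-01]
0.144 629 0.1471234724469439 ((536.5242309570312, -7.60358190536499), 8.913605690002441)
  tilt [0.00478828 0.0157159  0.14707643]
```

View pics/w6.png

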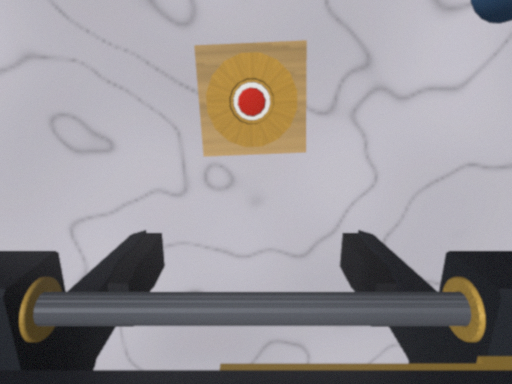

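The wrist view shows the nested lids level and concentric on the jar, with the knob at (252,101). Next is the collar.

```bash
python3 -m creep '{"deltas":[[1,0.3,0,0,0],[1,0.5,0,0,0],[1,0.5,0,0,0],[1,0.5,0,0,0],[1,0.4,0,0,0],[1,0.17,0,0,0],[1,0,0,0.4,0],[1,0,0,0.6,0],[1,0,0,0.6,0],[1,0,0,0.6,0],[1,0,0,0.5,0],[1,0,0,0.3,0],[1,0,0,0.1,0],[1,0,0,0.1,0],[1,0,0,0,0],[1,0,0,0,0]]}' 12
python3 - <<'E'
from h import *
from cell import robot
goto(robot.observe(),(.5376,-.0069,.1295))
E
```

```text
time: 20.25
tool_pos: [0.5369, -0.0068, 0.141]
tool_rot: [0.0, 1.0, -0.003, 0.0]
ft_force: [0.2, -0.0, -0.5]
finger_gap: 0.0879
grip_force: 0.0
TCP [ 0.5369 -0.0068  0.141 ] need units [0.022 0.002 0.383] x axis [ 1.    -0.006  0.001] z [ 0.001 -0.    -1.   ]
```

```bash
python3 -m creep '{"deltas":[[1,0.02,0,0.1,0],[1,0,0,0.1,0],[1,0,0,0.1,0],[1,0,0,0.08,0],[1,0,0,0,0],[0.4,0,0,0,0],[0.4,0,0,0,0],[0.4,0,0,0,0],[0.4,0,0,0,0],[0.4,0,0,0,0],[0.4,0,0,0,0],[0.4,0,0,0,0],[0.4,0,0,0,0],[0.4,0,0,0,0],[0.4,0,0,0,0]]}' 12
```

```text
time: 21.5
tool_pos: [0.5372, -0.0068, 0.1291]
tool_rot: [-0.0, 1.0, -0.003, 0.0]
ft_force: [-0.1, 0.2, -0.1]
finger_gap: 0.0436
grip_force: 12.0
```

```bash
python3 -m creep '{"deltas":[[0.4,0,0,-0.05,0],[0.4,0,0,-0.1,0],[0.4,0,0,-0.15,0],[0.4,0,0,-0.2,0],[0.4,0,0,-0.25,0],[0.4,0,0,-0.3,0],[0.4,0,0,-0.3,0],[0.4,0,0,-0.3,0],[0.4,0,0,-0.3,0],[0.4,0,0,-0.3,0],[0.4,0,0,-0.25,0],[0.4,0,0,-0.15,0],[0.4,0,0,-0.05,0],[0.4,0,0,0,0],[0.4,0,0,0,0],[0.4,0,0,0,0],[0.4,0,0,0,0]]}'
python3 - <<'E'
from h import *
from cell import cams
c=cams.capture("side");cv2.imwrite("pics/s9.png",cv2.resize(c["color"][60:300,160:420],None,fx=2.3,fy=2.3))
W=cloud(c).reshape(-1,3);q=W[np.hypot(W[:,0]-.537,W[:,1]+.006)<.04];h,e=np.histogram(q[:,2],np.arange(.04,.25,.01));print(dict(zip(e.round(3).tolist(),h.tolist())))
E
```

```text
time: 22.92
tool_pos: [0.5371, -0.0068, 0.2096]
tool_rot: [-0.0, 1.0, -0.003, -0.0]
ft_force: [0.1, 0.2, 0.1]
finger_gap: 0.0437
grip_force: 12.0
{0.04: 356, 0.05: 106, 0.06: 121, 0.07: 121, 0.08: 125, 0.09: 507, 0.1: 24, 0.11: 29, 0.12: 32, 0.13: 46, 0.14: 47, 0.15: 0, 0.16: 0, 0.17: 147, 0.18: 394, 0.19: 202, 0.2: 73, 0.21: 32, 0.22: 0, 0.23: 3}
```

View pics/s9.png

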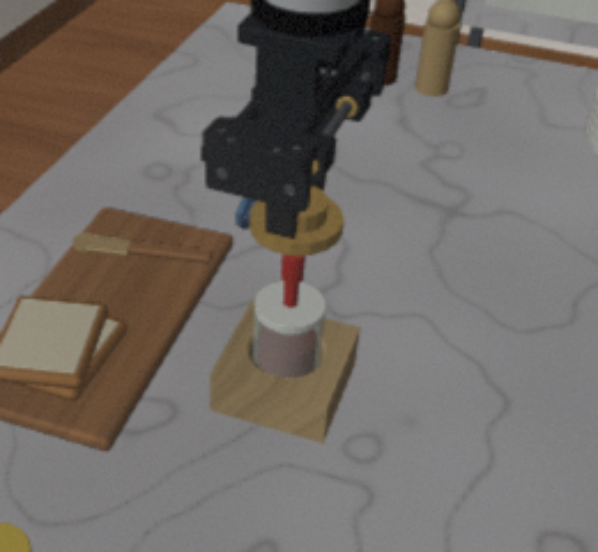

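The side view shows the brass lid level in the gripper at crop (296,220), clear above the knob at (291,270). It has about a 20 mm gap below it, and the inner lid is seated on the jar.

Run:
```python
from cell import robot
print(robot.finish_job())
```

```text
the job is handed in; nothing more can be done
None
```

I handed the job in with the jar home in the stand, the inner lid seated in its mouth, and the brass outer lid held level about 20 mm above the red knob; no verdict was returned.

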